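# Knock chocolate bars out of their mould and box them by colour

### The arm

A 6-joint arm with a two-finger parallel gripper is mounted at the origin on a cart in front of the work surface, level with it; the furniture and walls round the work are solid. World frame = base frame: x ahead of the robot, y to its left, z up, the work surface at z = 0. Lengths are in m, angles in rad, forces in N, time in s.
With the tool pointing down it reaches from about 0.3 to 0.85 m from the base axis. Payload 5.4 kg.
Tool frame: the origin (TCP) lies midway between the tips of the shut fingers; the grasp point (between the pads) lies 19 mm behind it; z points along the fingers, y is the line along which they close (so a half turn about z gives the same grasp; the last joint's range is limited). The gripper opens to 85 mm and grips with 20 to 120 N. Pads are 22 mm wide; open, the fingers measure 114 mm over their backs; the gripper's body (76 mm by 85 mm) begins 54 mm behind the grasp point. The pads swing forward as they close: fully open they stand 13 mm farther back than shut.
Start: joints at [0.928, 0.158, 1.597, -0, 1.386, -0.21], TCP at [0.241, 0.522, 0.231] pointing down, gripper open.
Joint ranges: [-2.91, 2.91], [-0.94, 2.29], [0.18, 2.7], [-1.29, 4.43], [0.17, 2.64], [-3, 3]. Speed limits (rad/s): [2.57, 2.57, 3.14, 3.14, 3.14, 3.14].

### API

Orientations are given as a unit quaternion [x, y, z, w].
In Python, from rig import reach, move_l, movej, command_gripper, wait, inverse_kinematics, camera, Unreachable, hand_in, current_clock, current_joint_pos, current_joint_velocities, current_joint_torque, current_tcp_pos, current_ee_rot, current_wrist_force, current_wrist_torque, current_grip_width, current_grip_force gives the robot as it stands. Calls block until the motion is done:
- reach(position, orientation): joint-space move of the TCP to a pose.
- move_l(position, attitude=None, feed=0.15): straight line of the TCP; attitude=None keeps the orientation; feed is the mean speed in m/s.
- movej(angles): joint-space move.
- command_gripper(opening, f_grip=None): opening from 0.0 (shut) to 1.0 (fully open); f_grip is the grip in N (None keeps the last); returns when the fingers have stopped.
- wait(seconds).
- inverse_kinematics(position, orientation): joint angles nearest the present ones, or None.
- camera(name): name is "scene" or "top" or "wrist"; returns a dict with "image" (420x560x3 uint8, red, green, blue), "camera_matrix" (3x3 intrinsics, pixels), "k1" (the pictures are not rectified: a ray, as slopes to the right and down, at radius r is drawn at 1 + k1 r^2 times it, then the intrinsics apply), "extrinsics" (4x4, takes a point from camera to world coordinates). Camera axes: x right, y up, looking along -z (the intrinsics and any distortion apply to the point x, -y, -z); pixel columns grow to the right and rows downward; lengths in m; the calibration is good to about 2 mm. A picture is of the moment at which its call begins. There is no depth.
A pose or a line that the arm cannot do raises Unreachable and nothing moves.
- hand_in(): hands the job in; it is judged then, once.
Readings, each from a call of its own:
- current_clock(): time.
- current_joint_pos(): joint angles.
- current_joint_velocities(): joint speeds.
- current_joint_torque(): joint torques, N m.
- current_tcp_pos(): TCP position.
- current_ee_rot(): TCP orientation.
- current_wrist_force(): force on the tool from outside, world axes, zero at the start.
- current_wrist_torque(): the same for the moment, N m.
- current_grip_width(): opening from 0.0 (shut) to 1.0 (fully open).
- current_grip_force(): force on a finger pad.
Only numpy, scipy, OpenCV 4.12 (cv2) and the standard library are available. Lean on these libraries where they do the work, as an engineer would, in place of code of your own. Each camera call takes 0.05 s, during which the arm holds its last target. There are 200 camera calls.

### The job

Lay the filled chocolate mould in the blue holder and swing the red latch shut over it, then turn the holder over above the tray and keep knocking it against its stop until every bar has dropped out. Swing the holder back upright, unlatch the empty mould and lay it back on the green mat, open side up, lined up with the mat and in its middle, and put the dark bars in the dark box and the white bars in the white box. Never turn the holder unless the latch is shut, and leave the other kitchen things where they are.

Things in the scene. Friction and masses are not known exactly. Their poses are not given: they have to be found in the camera images.
- station: fixed knock-out station on the worktop. Origin at worktop level, straight below the hinge axis; the hinge axis runs along the station's x, 100 mm above the worktop. On its -y side (right) lies a shallow aluminium tray, 250 x 220 mm outside (x, y), walls 4 mm, rim 40 mm and floor 8 mm above the worktop, its middle at y = -85 mm, under the turned-over mould. Hinge posts at x = +-132 mm (112 mm high), slim rests with rubber tops 88 to 94 mm high at x = +-115 mm, y = +-209 mm.
- holder (a joint): turn of the blue swinging holder about the hinge. 0 = upright, over the station's +y side (left); 3.14 = turned over, upside down above the tray, against its stop. Swings freely, 0.5 kg without the mould; falls by itself to the side it leans to (balance about 1.57) and knocks on the stop. Let fall from 0.6 rad short of the stop, two to four times, it frees all stuck bars.
- handle (a point): middle of the holder's round steel handle bar (12 mm thick, 15 mm at the 50 mm long rubber sleeve in the middle), which runs along the station's x, 205 mm from the hinge axis and level with it; free gap of 35 mm or more all round the sleeve. The bar can turn in the fingers as the holder swings.
- seat (a point): middle of the floor of the holder's pocket, 85 mm from the hinge axis, 70 mm above the worktop when upright. The mould's origin comes to lie here. The pocket is 224 x 76 mm (along station x, y) with flared side lips; end walls and lips reach no higher than the seated mould's top; floor and lips are cut away beside the mould's waist so that fingers can pass.
- latch (a joint): red latch lever on the holder, turning about a post 60 mm outward (station +y, holder upright) of the pocket's middle. 0 = open (points to the station's +x, clear of the pocket below about 0.15; it swings back to -0.3), 1.57 = shut, pointing to the hinge across the waist of the mould and holding it in. To load, bring the mould in above the knob (140 mm above the worktop). Moves in the plane just above the mould's top, 80 mm long, light friction, stays where left.
- latch_knob (a point): middle of the upright grip section of the latch's knob: a round pin 13 mm in diameter, rising from 5 to 39 mm above the mould's top (this point is 26 mm above it), 66 mm from the latch's pivot.
- mould: light blue hard-plastic chocolate mould, 210 x 70 x 30 mm (own x, y, z), 0.3 kg, with four open-topped cavities in two pairs (centres at x = -81, -44, 44, 81 mm, 22 mm deep) and between the pairs a waist 40 mm long and 40 mm wide where it is gripped across y. Origin at the centre of its underside. It fits the holder either way round. Bars grip in it: they stay when it is gently turned over and slide a few mm at each sharp knock.
- mat: thin green-grey mat, 230 x 90 x 4 mm (own x, y, z), fixed on the worktop to the left. Origin at the centre of its underside. The mould starts on it, lengthwise, and must go back there.
- dark_box: dark brown open gift box of card, 110 x 150 x 40 mm (own x, y, z), walls and floor 4 mm, loose, 0.45 kg. Origin at the centre of its underside. The two boxes may have swapped places and may get knocked aside.
- white_box: cream-white open gift box of card, 110 x 150 x 40 mm (own x, y, z), walls and floor 4 mm, loose, 0.45 kg. Origin at the centre of its underside. The two boxes may have swapped places and may get knocked aside.
- dark_1: dark brown chocolate bar, 26 x 60 x 20 mm (own x, y, z), 45 g, rounded edges. Origin at its centre. At the start it is stuck in one of the mould's four cavities (which one varies), long side across the mould; it may be absent. It belongs in the box of its own colour. Lying flat on the tray its centre is 18 mm above the worktop.
- white_1: cream-white chocolate bar, 26 x 60 x 20 mm (own x, y, z), 45 g, rounded edges. Origin at its centre. At the start it is stuck in one of the mould's four cavities (which one varies), long side across the mould; it may be absent. It belongs in the box of its own colour. Lying flat on the tray its centre is 18 mm above the worktop.
- dark_2: dark brown chocolate bar, 26 x 60 x 20 mm (own x, y, z), 45 g, rounded edges. Origin at its centre. At the start it is stuck in one of the mould's four cavities (which one varies), long side across the mould; it may be absent. It belongs in the box of its own colour. Lying flat on the tray its centre is 18 mm above the worktop.
- white_2: cream-white chocolate bar, 26 x 60 x 20 mm (own x, y, z), 45 g, rounded edges. Origin at its centre. At the start it is stuck in one of the mould's four cavities (which one varies), long side across the mould; it may be absent. It belongs in the box of its own colour. Lying flat on the tray its centre is 18 mm above the worktop.
- jam_jar: jam jar with white lid, 65 mm wide, 94 mm high, bystander, to be left alone. Origin at the centre of its underside.
- spice_b: green spice jar, 41 mm wide, 105 mm high, bystander, to be left alone. Origin at the centre of its underside.
- salt_shaker: salt shaker, 44 mm wide, 90 mm high, bystander, to be left alone. Origin at the centre of its underside.
- tin_small: small food tin, 57 mm wide, 72 mm high, bystander, to be left alone. Origin at the centre of its underside.
- kitchen_timer: red and white kitchen timer, 69 mm wide, 49 mm high, bystander, to be left alone. Origin at the centre of its underside.

How it is judged:
On the way, in this order (a step that is already met when the one before it is completed fails the run):
1. the mould sits in the upright holder (distance between mould and seat below 0.009 m and value of joint holder below 0.1 rad), for 0.2 s.
2. the latch is shut over the mould (distance between mould and seat below 0.009 m and value of joint latch above 1.35 rad and value of joint holder below 0.15 rad), for 0.2 s.
3. with the latched mould turned over above the tray, every bar has dropped out (distance between mould and seat below 0.009 m and value of joint holder above 2.4 rad and height (world z) of each of dark_1, white_1, dark_2, white_2 below 0.062 m), for 0.2 s.
At the end, for the whole second after the job is handed in: Each bar lies still inside the box of its colour (centre under 45 mm above its underside); the empty mould lies flat, open side up, on the mat (within 40 mm along, 30 mm across of its middle, 0.3 rad of its length); the holder is upright (below 0.1 rad) (value of joint holder below 0.1 rad and x of mould in the frame of mat between -0.04 and 0.04 m and y of mould in the frame of mat between -0.03 and 0.03 m and z of mould in the frame of mat below 0.012 m and angle between the x axis of mould and the x axis of mat, either way round below 0.3 rad and angle between mould's own z axis and vertical below 0.1 rad and linear speed of each of mould, dark_1, white_1, dark_2, white_2 below 0.02 m/s and x of dark_1 in the frame of dark_box between -0.052 and 0.052 m and y of dark_1 in the frame of dark_box between -0.072 and 0.072 m and z of dark_1 in the frame of dark_box between 0 and 0.045 m and x of white_1 in the frame of white_box between -0.052 and 0.052 m and y of white_1 in the frame of white_box between -0.072 and 0.072 m and z of white_1 in the frame of white_box between 0 and 0.045 m and x of dark_2 in the frame of dark_box between -0.052 and 0.052 m and y of dark_2 in the frame of dark_box between -0.072 and 0.072 m and z of dark_2 in the frame of dark_box between 0 and 0.045 m and x of white_2 in the frame of white_box between -0.052 and 0.052 m and y of white_2 in the frame of white_box between -0.072 and 0.072 m and z of white_2 in the frame of white_box between 0 and 0.045 m); the robot touches nothing.
It fails at once if the holder is turned with the latch not shut (value of joint holder above 0.4 rad and value of joint latch below 1.2 rad).
It fails at once if a bystander is moved more than 4 cm (distance of any of jam_jar, spice_b, salt_shaker, tin_small, kitchen_timer from where it was at the start of the episode above 0.04 m).
Of dark_1, white_1, dark_2, white_2 only 2 to 4 are there at a start; the rules pass over those that are not, and their reading is None.
At some moment in a run one of dark_box, white_box may be knocked a few centimetres aside while the robot is not near it.
It also fails if it takes over 210 s, if anything falls off the work surface, if the arm or the gripper's body presses on something with over 40 N, if the wrist force passes 120 N, or if a joint passes its speed limit or range.

## Working session

There is one attempt and no reset: what is moved stays moved. The work goes in short steps, each a Python script; the robot and the scene stay as the last script left them, time stands still between calls to the robot, and variables do not carry over. Pictures are saved under pics/ and viewed, at most 14 in all, crops included, and the job is handed in when it is done.

```bash
ls; mkdir -p pics; cat > h.py <<'E'
import numpy as np, cv2, json
from rig import *
from scipy.spatial.transform import Rotation as R
def snap(name,fn=None):
    c=camera(name)
    if fn: cv2.imwrite('pics/'+fn,c['image'][:,:,::-1])
    return c
def ray(c,u,v):
    K=c['camera_matrix'];d=np.array([(u-K[0][2])/K[0][0],(v-K[1][2])/K[1][1]])
    p=d.copy()
    for _ in range(20): p=d/(1+c['k1']*(p@p))
    T=np.array(c['extrinsics']); return T[:3,3],T[:3,:3]@np.array([p[0],-p[1],-1])
def pix(c,u,v,z):
    o,d=ray(c,u,v); return o+d*(z-o[2])/d[2]
def proj(c,P):
    T=np.array(c['extrinsics']);q=T[:3,:3].T@(np.array(P)-T[:3,3]);p=np.array([q[0],-q[1]])/-q[2]
    p=p*(1+c['k1']*(p@p));K=c['camera_matrix'];return np.array([K[0][0]*p[0]+K[0][2],K[1][1]*p[1]+K[1][2]])
def down(yaw):  # finger closing axis (tool y) along world direction yaw
    y=np.array([np.cos(yaw),np.sin(yaw),0]);z=np.array([0,0,-1.]);x=np.cross(y,z)
    return R.from_matrix(np.c_[x,y,z]).as_quat()
E
python3 - <<'E'
from h import *
import pickle
cs={}
for n in('scene','top','wrist'):
    c=snap(n); cs[n]=c
    print(n,np.round(c['camera_matrix'],1).tolist(),c['k1'],np.round(c['extrinsics'],3).tolist())
pickle.dump(cs,open('c0.pkl','wb'))
cv2.imwrite('pics/top0.png',cv2.resize(cs['top']['image'][:,:,::-1],(800,600),interpolation=cv2.INTER_CUBIC))
cv2.imwrite('pics/scene0.png',cv2.resize(cs['scene']['image'][:,:,::-1],(800,600),interpolation=cv2.INTER_CUBIC))
print(current_ee_rot(),current_clock())
E
```

```text
pics
scene [[411.6, 0.0, 283.7], [0.0, 411.6, 210.3], [0.0, 0.0, 1.0]] -0.08458140514448265 [[0.744, 0.475, -0.47, -0.006], [-0.668, 0.531, -0.521, -0.568], [0.002, 0.702, 0.713, 0.981], [0.0, 0.0, 0.0, 1.0]]
top [[382.0, 0.0, 282.0], [0.0, 382.0, 208.6], [0.0, 0.0, 1.0]] -0.07343752911584688 [[-0.025, 0.998, -0.057, 0.512], [-1.0, -0.025, 0.006, 0.073], [0.004, 0.057, 0.998, 1.447], [0.0, 0.0, 0.0, 1.0]]
wrist [[334.3, 0.0, 280.9], [0.0, 334.3, 208.0], [0.0, 0.0, 1.0]] -0.021378749354482602 [[0.421, -0.86, -0.288, 0.166], [0.907, 0.398, 0.136, 0.557], [-0.003, -0.318, 0.948, 0.373], [0.0, 0.0, 0.0, 1.0]]
[ 2.14718394e-01  9.76675723e-01 -6.76593497e-04 -2.93029602e-04] 0.15
```

View pics/top0.png

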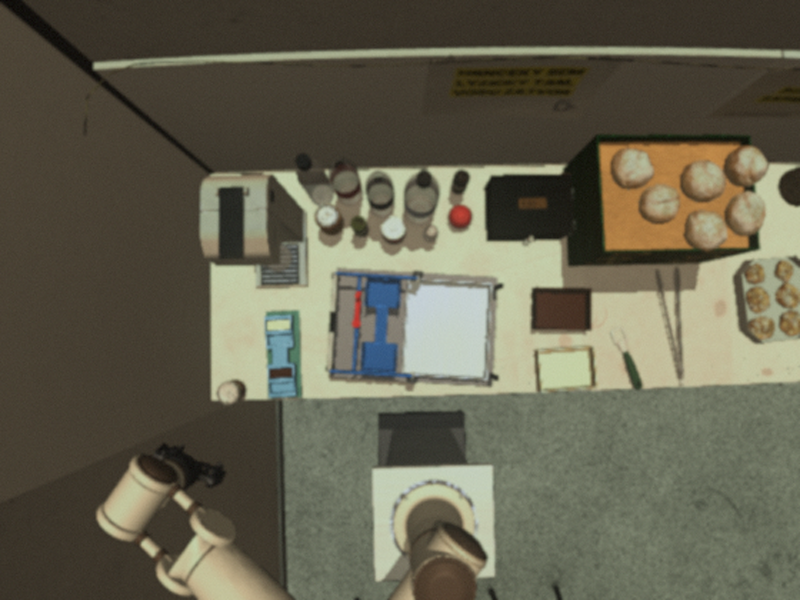

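View pics/scene0.png

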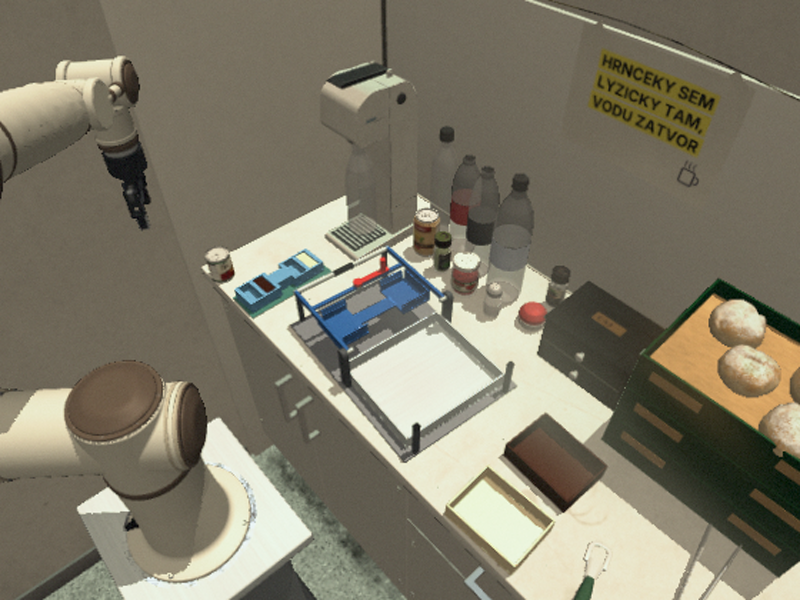

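Overview: in the top view (800 px wide) the mould is at about (282,350) on the mat with one white and one dark bar, the holder is at (375,325), the tray at (450,330), the dark box at (561,310) and the white box at (565,369). I'll enlarge crops to get positions.

```bash
python3 - <<'E'
import pickle,cv2
cs=pickle.load(open('c0.pkl','rb'))
im=cs['top']['image'][:,:,::-1]
a=cv2.resize(im[180:290,175:355],None,fx=4.4,fy=4.4,interpolation=cv2.INTER_CUBIC);cv2.imwrite('pics/a.png',cv2.convertScaleAbs(a,alpha=1.3))
im=cs['scene']['image'][:,:,::-1]
a=cv2.resize(im[140:290,140:340],None,fx=4,fy=4,interpolation=cv2.INTER_CUBIC);cv2.imwrite('pics/b.png',a)
E
```

```text
(no output)
```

View pics/a.png

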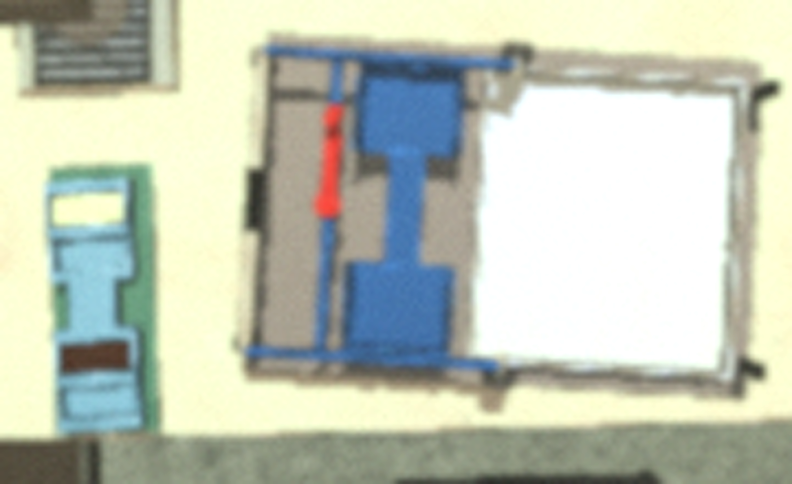

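View pics/b.png

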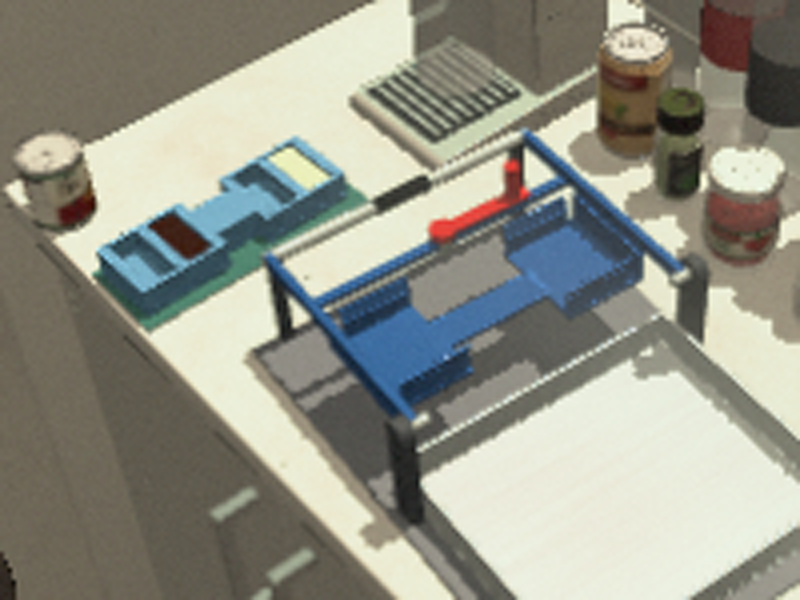

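The latch is open with its knob at crop a (333,110), the pivot at (328,205), the handle sleeve at (257,200) and the bars' mould at (48–143,180–432). Next I fit the station pose from both views.

```bash
cat > fit.py <<'E'
from h import *
import pickle
from scipy.optimize import least_squares
cs=pickle.load(open('c0.pkl','rb'))
A=lambda x,y:((x+.5)/4.4-.5+175,(y+.5)/4.4-.5+180)
B=lambda x,y:((x+.5)/4-.5+140,(y+.5)/4-.5+140)
t,s='top','scene'
def fit(obs,x0):
    def res(p,per=False):
        c,sn=np.cos(p[2]),np.sin(p[2]);r=[]
        for cam,uv,P in obs:
            r.append(proj(cs[cam],[p[0]+c*P[0]-sn*P[1],p[1]+sn*P[0]+c*P[1],P[2]])-uv)
        return np.concatenate(r)
    f=least_squares(res,x0,loss='soft_l1');print(np.round(f.x,4));print(np.round(res(f.x).reshape(-1,2),1).tolist());return f.x
st=[(t,A(518,53),(.132,0,.112)),(t,A(497,374),(-.132,0,.112)),(t,A(257,200),(0,.205,.1)),(t,A(328,208),(0,.145,.106)),(t,A(405,210),(0,.085,.066)),
 (s,B(690,258),(.132,0,.112)),(s,B(400,422),(-.132,0,.112)),(s,B(402,193),(0,.205,.1)),(s,B(440,232),(0,.145,.106)),(t,A(738,95),(.121,-.191,.008)),(t,A(725,370),(-.121,-.191,.008))]
fit(st,[.45,.05,0])
m=[(t,A(48,182),(.105,.035,.034)),(t,A(58,434),(-.105,.035,.034)),(t,A(130,177),(.105,-.035,.034)),(t,A(143,430),(-.105,-.035,.034)),
 (s,B(293,137),(.105,.035,.034)),(s,B(345,180),(.105,-.035,.034)),(s,B(97,245),(-.105,.035,.034)),(s,B(148,295),(-.105,-.035,.034))]
fit(m,[.4,.38,0])
mt=[(t,A(153,166),(.115,-.045,.004)),(t,A(160,433),(-.115,-.045,.004)),(t,A(50,168),(.115,.045,.004))]
fit(mt,[.4,.38,0])
o=lambda x,y:(x*.7-.15,y*.7-.15)
for nm,cr in(('dark',[(591,290),(532,288),(531,331),(590,332)]),('white',[(594,348),(535,347),(537,391),(596,389)])):
    fit([(t,o(*c),P) for c,P in zip(cr,[(.055,-.075,.04),(.055,.075,.04),(-.055,.075,.04),(-.055,-.075,.04)])],[.4,-.3,0])
E
python3 fit.py
```

```text
[ 0.5178  0.0375 -0.086 ]
[[0.5, -0.7], [0.8, 1.9], [-0.5, -0.0], [0.1, -0.8], [0.1, -0.1], [0.8, 0.3], [-0.8, 0.0], [-0.9, 0.5], [0.0, -0.2], [-0.3, -1.4], [-0.7, 0.2]]
[0.4519 0.386  0.0341]
[[-0.0, 0.0], [0.5, -0.4], [0.1, 0.1], [0.0, -0.5], [0.9, -0.2], [0.1, -1.5], [-0.8, 1.5], [-1.9, -0.1]]
[0.4538 0.3846 0.0069]
[[0.1, -0.2], [-0.0, 0.2], [-0.1, 0.1]]
[ 0.551  -0.3444 -0.0545]
[[-0.9, -0.0], [0.6, 0.2], [0.8, -0.3], [-0.6, 0.1]]
[ 0.3993 -0.3505 -0.0131]
[[-0.3, -0.7], [1.1, 0.6], [0.3, -0.3], [-1.0, 0.3]]
```

```bash
python3 - <<'E'
from h import *
import pickle
reach([.45,.30,.32],down(np.pi/2-.086))
c1=snap('wrist');reach([.505,.115,.32],down(np.pi/2-.086));c2=snap('wrist')
pickle.dump((c1,c2),open('c1.pkl','wb'))
for i,c in enumerate((c1,c2)): cv2.imwrite(f'pics/w{i}.png',cv2.resize(c['image'][:,:,::-1],(800,600),interpolation=cv2.INTER_CUBIC))
print(current_clock(),current_joint_pos())
E
```

```text
2.25 [-7.02363193e-03 -3.66836827e-02  1.62748256e+00  7.27181644e-04
  1.55095447e+00 -1.49368488e+00]
```

View pics/w0.png

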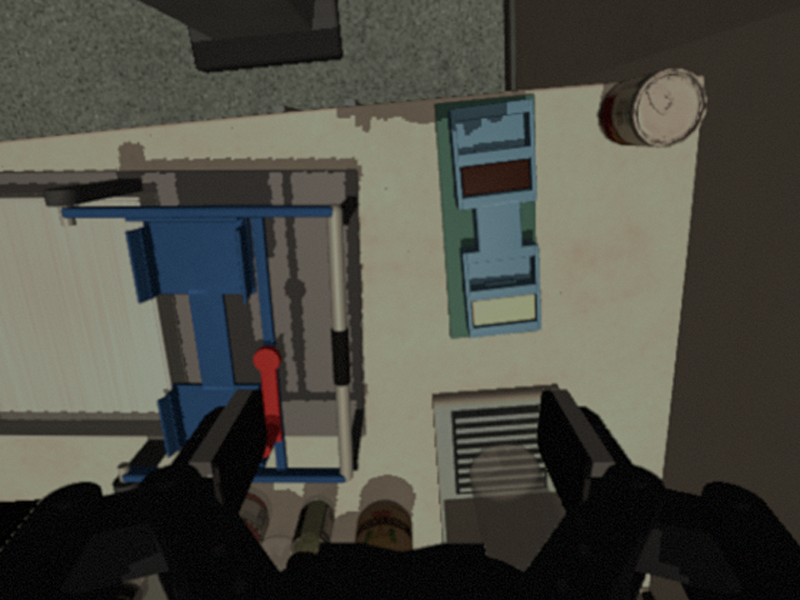

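View pics/w1.png

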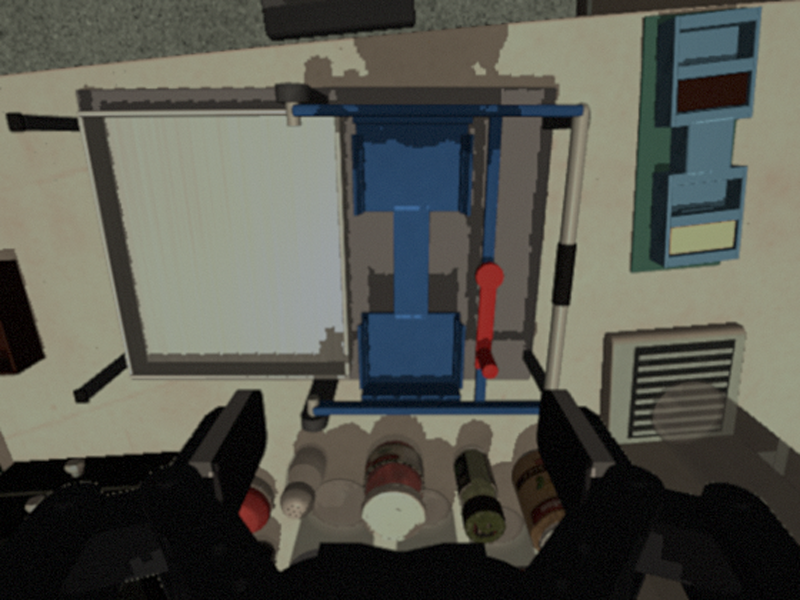

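Wrist views: in w1 the sleeve is at (565,273), the latch pivot at (489,276), the knob top at (490,372) and the waist bar centre at (411,263). In w0 the mould top corners are at (450,110),(532,98),(541,328),(469,335). I'll refit with these.

```bash
cat >> fit.py <<'E'
print('--refined')
cs['w0'],cs['w1']=pickle.load(open('c1.pkl','rb'))
st2=[('w1',o(565,273),(0,.205,.1)),('w1',o(489,276),(0,.145,.106)),('w1',o(411,263),(0,.085,.07)),('w0',o(340,357),(0,.205,.1)),('w0',o(266,358),(0,.145,.106)),
 ('w1',o(586,109),(-.132,.205,.1)),('w1',o(548,406),(.132,.205,.1))]
S=fit(st2,[.52,.04,-.08]); S=fit(st[:9]+st2,S)
m2=[('w0',o(450,110),(-.105,-.035,.034)),('w0',o(532,98),(-.105,.035,.034)),('w0',o(541,328),(.105,.035,.034)),('w0',o(469,335),(.105,-.035,.034))]
fit(m2,[.45,.386,.03]);M=fit(m+m2,[.45,.386,.03])
mt2=[('w0',o(436,104),(-.115,-.045,.004)),('w0',o(451,338),(.115,-.045,.004)),('w0',o(534,95),(-.115,.045,.004)),('w1',o(644,17),(-.115,-.045,.004)),('w1',o(632,271),(.115,-.045,.004))]
fit(mt2,[.45,.386,.0]);T=fit(mt+mt2,[.45,.386,.0])
json.dump(dict(S=S.tolist(),M=M.tolist(),T=T.tolist()),open('pose.json','w'))
E
python3 fit.py | sed -n '/refined/,$p'
```

```text
--refined
[ 0.5161  0.0387 -0.095 ]
[[-0.7, 0.7], [0.4, -0.4], [0.2, 0.1], [0.9, -0.6], [1.1, 0.5], [-0.6, -10.7], [-1.2, 8.9]]
[ 0.517   0.0385 -0.0899]
[[0.4, -0.4], [0.3, 2.1], [-0.8, -0.0], [-0.1, -0.8], [-0.2, -0.0], [0.5, 0.4], [-1.4, -0.2], [-1.0, 0.4], [-0.2, -0.3], [-0.8, 0.6], [0.3, -0.3], [0.2, 0.5], [0.8, -0.7], [1.1, 0.6], [-1.4, -10.9], [-0.7, 8.8]]
[0.451  0.3885 0.0378]
[[-0.7, -1.2], [0.4, -0.4], [0.1, 0.9], [0.1, 1.8]]
[0.4512 0.3881 0.0372]
[[-0.7, 0.3], [-0.0, -0.2], [-0.6, 0.2], [-0.5, -0.4], [0.3, -0.4], [-0.5, -1.8], [-1.3, 1.3], [-2.3, -0.3], [-1.0, -0.9], [0.1, -0.1], [-0.2, 1.1], [-0.2, 2.0]]
[0.4557 0.3858 0.0115]
[[-1.3, -0.0], [0.1, 1.2], [0.7, -0.9], [0.4, -0.6], [-0.3, 2.0]]
[0.4555 0.3857 0.011 ]
[[-0.3, -0.7], [-0.2, -0.3], [-0.5, -0.3], [-1.3, -0.2], [-0.0, 1.0], [0.6, -1.1], [0.3, -0.7], [-0.4, 1.9]]
```

```bash
cat >> h.py <<'E'
P=json.load(open('pose.json'));SX,SY,SA=P['S']
def W(x,y,z): return [SX+np.cos(SA)*x-np.sin(SA)*y,SY+np.sin(SA)*x+np.cos(SA)*y,z]
QY=down(np.pi/2+SA)   # fingers close along station y
def st(*a): print(*a,'t',round(current_clock(),1),'w',round(current_grip_width(),3),'F',np.round(current_wrist_force(),1),'tcp',np.round(current_tcp_pos(),4))
E
python3 - <<'E'
from h import *
mx,my,ma=P['M'];q=down(np.pi/2+ma)
command_gripper(.8)
reach([mx,my,.13],q);move_l([mx,my,.012],feed=.1);st('at')
command_gripper(0,60);st('grip')
move_l([mx,my,.22]);st('up')
p=W(0,.085,.22);reach(p,QY);st('over')
c=snap('wrist');cv2.imwrite('pics/g.png',cv2.resize(c['image'][:,:,::-1],(800,600),interpolation=cv2.INTER_CUBIC))
E
```

```text
at t 5.2 w 0.798 F [0.2 0.4 0.2] tcp [0.4519 0.3885 0.0129]
grip t 5.5 w 0.457 F [-0.5  0.1  4. ] tcp [0.4518 0.3886 0.0129]
up t 7.1 w 0.455 F [ 1.4  0.3 -3.9] tcp [0.4506 0.3877 0.2186]
over t 8.1 w 0.456 F [ 0.4  0.3 -4.1] tcp [0.5245 0.1242 0.2199]
```

View pics/g.png

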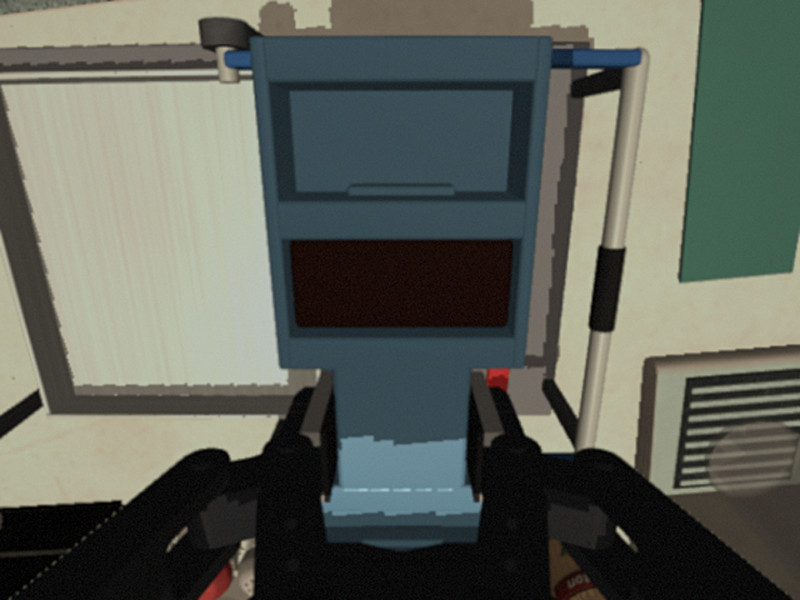

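```bash
python3 - <<'E'
from h import *
c=snap('wrist')
z=current_tcp_pos()[2]+.0211
Rm=R.from_euler('z',SA).as_matrix()
for u,v in((252,38),(550,38),(281,367),(523,367)):
    p=pix(c,u*.7-.15,v*.7-.15,z); print(np.round(Rm.T@(p-[SX,SY,0]),4))
E
```

```text
[-0.1046  0.0524  0.241 ]
[-0.1046  0.1206  0.241 ]
[-0.0212  0.0525  0.241 ]
[-0.0212  0.121   0.241 ]
```

```bash
python3 - <<'E'
from h import *
move_l(W(0,.084,.125),feed=.15)
for z in(.105,.098,.092,.087,.083,.080):
    move_l(W(0,.084,z),feed=.05);st(z)
    if np.linalg.norm(current_wrist_force()-np.array([.4,.3,-4.1]))>15: print('contact');break
c=snap('wrist','s1.png')
E
```

```text
0.105 t 9.6 w 0.451 F [ 0.   0.4 -4.1] tcp [0.5243 0.1222 0.1047]
0.098 t 9.9 w 0.454 F [-0.3  0.8 -3.4] tcp [0.5241 0.1222 0.0975]
0.092 t 10.1 w 0.451 F [-1.2 -0.  -3.1] tcp [0.5241 0.1222 0.0915]
0.087 t 10.4 w 0.45 F [ 0.2  1.2 -4. ] tcp [0.5241 0.1222 0.0865]
0.083 t 10.6 w 0.456 F [ 0.2 -0.1 -4. ] tcp [0.5243 0.1222 0.0827]
0.08 t 10.9 w 0.45 F [-0.7 -0.4 -4.8] tcp [0.5243 0.1222 0.0798]
```

```bash
python3 - <<'E'
from h import *
import pickle
c1,c2=pickle.load(open('c1.pkl','rb'));Rm=R.from_euler('z',SA).as_matrix()
p=pix(c2,490*.7-.15,372*.7-.15,.139);k=Rm.T@(p-[SX,SY,0]);print('knob',k)
command_gripper(.68,60);st('rel')
move_l(W(0,.084,.2));st('up')
reach(W(-.03,.085,.26),QY)
snap('wrist','seat.png');im=cv2.imread('pics/seat.png');cv2.imwrite('pics/seat.png',cv2.resize(im,(800,600),interpolation=cv2.INTER_CUBIC))
E
```

```text
knob [0.06624142 0.14380486 0.139     ]
rel t 11.3 w 0.677 F [0.7 0.2 0.6] tcp [0.5252 0.1222 0.0807]
up t 12.2 w 0.682 F [-0.5  0.3 -0.2] tcp [0.5238 0.1222 0.1988]
```

View pics/seat.png

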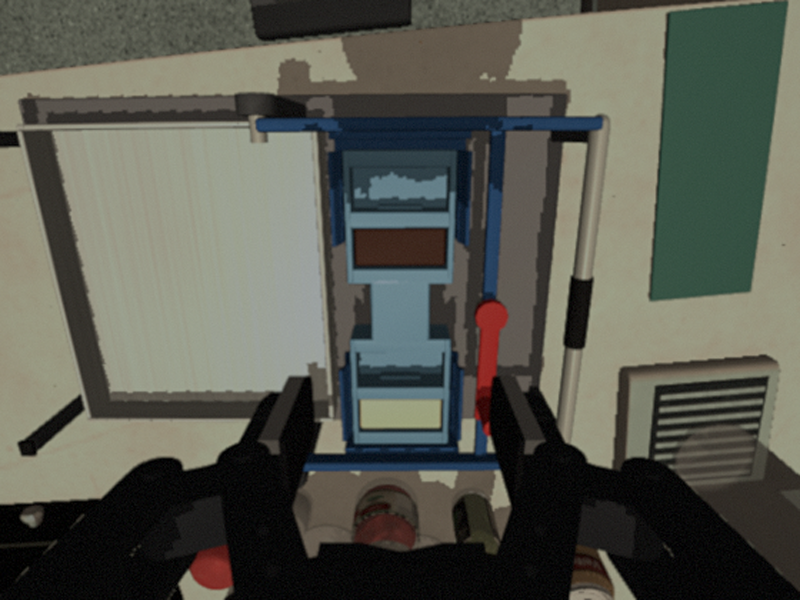

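The mould sits flat in the pocket, with its waist at (400,310). Next the latch.

```bash
cat >> h.py <<'E'
def knob(th,z): return W(.066*np.cos(th),.145-.066*np.sin(th),z)
E
python3 - <<'E'
from h import *
command_gripper(.45,20)
reach(knob(0,.18),QY);move_l(knob(0,.113),feed=.1);st('at')
command_gripper(0,25);st('grip')
for th in np.linspace(.15,1.6,11): move_l(knob(th,.113),feed=.08)
st('shut')
command_gripper(.45);st('rel');move_l(knob(1.6,.2))
c=snap('top');a=cv2.resize(c['image'][180:290,175:355,::-1],None,fx=4.4,fy=4.4,interpolation=cv2.INTER_CUBIC)
reach(W(-.03,.085,.26),QY);c=snap('wrist','l.png')
im=cv2.imread('pics/l.png')[30:320,60:440];cv2.imwrite('pics/l.png',im)
E
```

```text
at t 14.4 w 0.449 F [-0.2  0.4 -0.2] tcp [0.5963 0.177  0.1139]
grip t 14.7 w 0.139 F [0.4 0.3 2.9] tcp [0.5965 0.1771 0.114 ]
shut t 17.7 w 0.137 F [-0.6 -1.7  8.9] tcp [0.5214 0.1169 0.1136]
rel t 18.0 w 0.451 F [0.8 0.1 0. ] tcp [0.5212 0.1174 0.1121]
```

View pics/l.png

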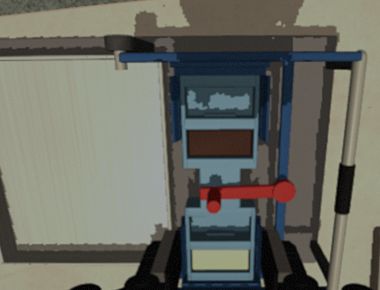

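The latch is shut across the waist. Now I grip the handle and swing, checking IK along the arc first.

```bash
cat >> h.py <<'E'
def hand(th,back=0.,phi=None):
    if phi is None: phi=.6*th/2.54 if th<2.54 else .6-.2*(th-2.54)/.6
    c,s=np.cos(phi),np.sin(phi)
    d=np.array([0,-s,-c]);y=np.array([0,c,-s]);x=np.cross(y,d)
    p=np.array([0,.205*np.cos(th),.1+.205*np.sin(th)])+(.018-back)*d
    Rs=R.from_euler('z',SA).as_matrix()
    return W(*p),R.from_matrix(Rs@np.c_[x,y,d]).as_quat()
def swing(a,b,n,feed=.15):
    for th in np.linspace(a,b,n+1)[1:]: move_l(*hand(th),feed=feed)
E
python3 - <<'E'
from h import *
ths=np.linspace(0,3.14,13)
q=[inverse_kinematics(*hand(t)) for t in ths];print([None if x is None else np.round(x,2).tolist() for x in q][::3], sum(x is None for x in q))
if all(x is not None for x in q):
    command_gripper(.4,40)
    p,o=hand(0,.09);reach(p,o);move_l(*hand(0),feed=.1);st('at')
    command_gripper(0,40);st('grip')
    swing(0,.25,1,.08);st('lift');
    swing(.25,1.4,5,.12);st('1.4');swing(1.4,2.54,5,.12);st('2.54')
E
```

```text
[[0.22, 0.35, 1.68, -0.0, 1.11, -1.26], [0.21, 0.19, 1.58, -0.18, 1.43, -1.24], [0.04, 0.06, 1.63, -0.37, 1.51, -1.4], [-0.15, 0.06, 1.8, -0.58, 1.3, -1.46], [-0.34, 0.21, 1.91, -0.47, 0.97, -1.56]] 0
at t 21.2 w 0.405 F [-0.3 -0.3  0.3] tcp [0.5361 0.2428 0.0829]
grip t 21.5 w 0.161 F [-1.1 -3.5  5.2] tcp [0.5361 0.2422 0.083 ]
lift t 22.3 w 0.159 F [ 6.2  2.3 -5.8] tcp [0.5354 0.2358 0.1323]
1.4 t 25.0 w 0.156 F [5.7 3.9 8. ] tcp [0.5213 0.068  0.287 ]
2.54 t 27.7 w 0.155 F [10.  -2.8 -1.8] tcp [ 0.5027 -0.1406  0.2011]
```

```bash
cat >> h.py <<'E'
def drop():
    command_gripper(.42,40);wait(.3);move_l(hand(2.54,.05)[0],feed=.3);wait(.3)
def regrab():
    p,o=hand(3.14,.07);move_l(p,o,feed=.2);move_l(hand(3.14)[0],feed=.1);command_gripper(0,40)
E
python3 - <<'E'
from h import *
drop();st('d1')
for i in range(2):
    regrab();st('g');swing(3.14,2.54,3,.12);drop();st('d')
c=snap('scene');cv2.imwrite('pics/d.png',cv2.resize(c['image'][130:330,200:400,::-1],None,fx=3,fy=3,interpolation=cv2.INTER_CUBIC))
E
```

```text
d1 t 29.0 w 0.419 F [ 0.5 -0.4  0.4] tcp [ 0.5027 -0.1121  0.2413]
g t 30.8 w 0.158 F [-1.1  7.1 10.8] tcp [ 0.4996 -0.1725  0.0853]
d t 33.6 w 0.422 F [ 0.2  0.3 -0.2] tcp [ 0.5028 -0.1121  0.2413]
g t 35.4 w 0.16 F [ 0.2  5.8 11.4] tcp [ 0.4996 -0.1725  0.0853]
d t 38.1 w 0.418 F [ 0.  -0.2  0. ] tcp [ 0.5028 -0.1121  0.2413]
```

View pics/d.png

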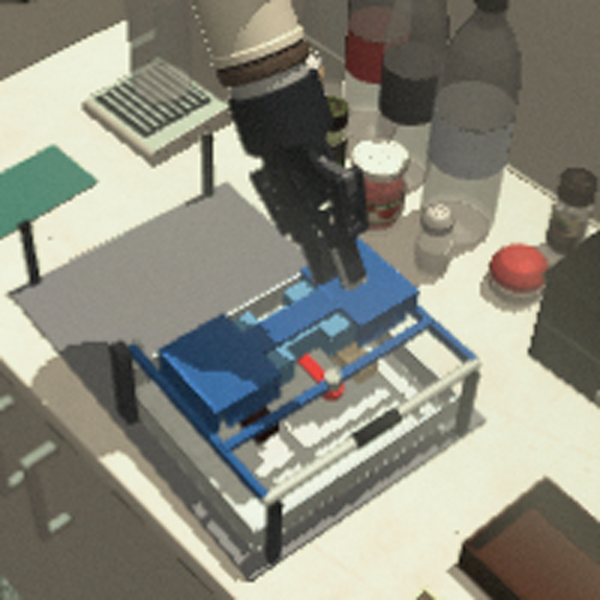

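```bash
python3 - <<'E'
from h import *
for i in range(2): regrab();swing(3.14,2.54,3,.12);drop()
st('d5');regrab();st('g')
swing(3.14,1.7,7,.13);st('1.7');swing(1.7,.2,7,.13);swing(.2,0.0,2,.06);st('0')
command_gripper(.42,40);st('rel');p,o=hand(0,.12);move_l(p);st('up')
reach(W(0,-.03,.30),QY)
c=snap('wrist');import pickle;pickle.dump(c,open('c2.pkl','wb'))
cv2.imwrite('pics/e.png',cv2.resize(c['image'][:,:,::-1],(800,600),interpolation=cv2.INTER_CUBIC))
E
```

```text
d5 t 47.3 w 0.422 F [ 0.2  0.1 -0.7] tcp [ 0.5028 -0.1121  0.2413]
g t 49.1 w 0.16 F [-1.3  5.7 11.4] tcp [ 0.4995 -0.1725  0.0853]
1.7 t 52.5 w 0.157 F [-10.6  -6.2  33.4] tcp [0.515  0.001  0.2943]
0 t 56.9 w 0.157 F [-0.1 -4.6 -4.6] tcp [0.5347 0.2423 0.0809]
rel t 57.2 w 0.421 F [-0.6 -1.  -0.1] tcp [0.5358 0.2432 0.0826]
up t 58.2 w 0.418 F [ 0.1  0.4 -0.4] tcp [0.5347 0.2425 0.2007]
```

View pics/e.png

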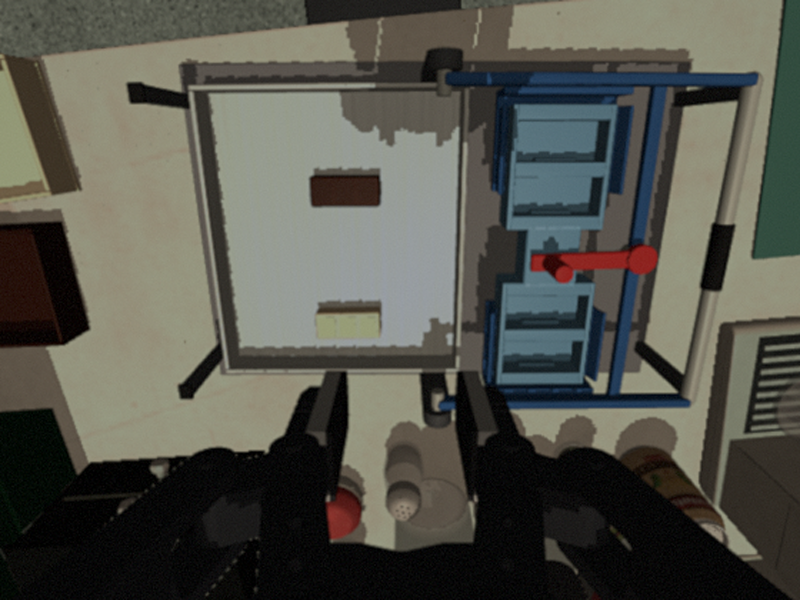

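Both cavity pairs are empty, and the bars lie flat in the tray, dark at (346,190) and white at (348,324). Next: unlatch, return the mould, then look at the boxes.

```bash
python3 - <<'E'
from h import *
import pickle
command_gripper(.45,25)
reach(knob(1.57,.2),QY);move_l(knob(1.57,.113),feed=.1);command_gripper(0,25);st('knob')
for th in np.linspace(1.4,-.1,11): move_l(knob(th,.113),feed=.08)
command_gripper(.45);st('open');move_l(knob(-.1,.2))
command_gripper(.7,60);reach(W(0,.085,.2),QY);move_l(W(0,.085,.081),feed=.1);st('at mould')
command_gripper(0,60);st('grip');move_l(W(0,.085,.22),feed=.12);st('up')
tx,ty,ta=P['T'];q=down(np.pi/2+ta)
reach([tx,ty,.15],q);move_l([tx,ty,.03],feed=.12)
move_l([tx,ty,.0162],feed=.04);st('low')
command_gripper(.75);move_l([tx,ty,.2]);st('rel')
reach(W(-.03,-.10,.33),QY)
c=snap('wrist');reach([.47,-.25,.33],down(np.pi/2));c3=snap('wrist');t=snap('top')
pickle.dump((c,c3,t),open('c3.pkl','wb'))
a=cv2.resize(c3['image'][:,:,::-1],(400,300),interpolation=cv2.INTER_AREA);im=np.vstack([cv2.resize(c3['image'][:300,:,::-1],(800,429),interpolation=cv2.INTER_CUBIC),cv2.resize(t['image'][190:275,175:455,::-1],(560,170),interpolation=cv2.INTER_CUBIC) if 0 else np.pad(cv2.resize(t['image'][190:275,175:455,::-1],(560,170),interpolation=cv2.INTER_CUBIC),((0,0),(0,240),(0,0)))])
cv2.imwrite('pics/f.png',im)
E
```

```text
knob t 61.4 w 0.141 F [-0.6 -3.2  3.4] tcp [0.5247 0.1167 0.1138]
open t 64.9 w 0.452 F [0.7 0.5 0.4] tcp [0.5952 0.1838 0.1123]
at mould t 67.7 w 0.701 F [ 0.6 -0.4  0.2] tcp [0.5253 0.1232 0.0818]
grip t 68.0 w 0.453 F [-1.  -1.8  5.9] tcp [0.5256 0.1229 0.0822]
up t 69.4 w 0.454 F [ 0.3 -0.8 -2.2] tcp [0.524  0.1232 0.2188]
low t 72.1 w 0.458 F [-0.3 -0.4 -0.4] tcp [0.4556 0.3858 0.0163]
rel t 73.8 w 0.75 F [-0.7 -0.3  0.5] tcp [0.4548 0.3853 0.1987]
```

View pics/f.png

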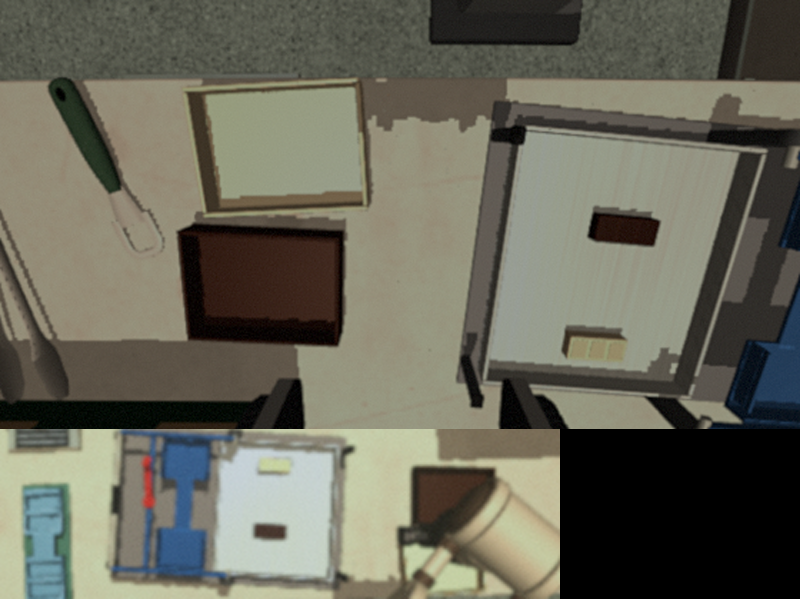

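```bash
python3 - <<'E'
from h import *
import pickle
c,c3,t=pickle.load(open('c3.pkl','rb'));e=pickle.load(open('c2.pkl','rb'))
f=lambda C,p,z:np.round(pix(C,p[0]*.7-.15,p[1]*.7-.15,z),4)[:2]
for n,ps in(('white',[(186,91),(360,81),(369,206),(207,214)]),('dark',[(179,230),(345,237),(341,345),(189,339)])):
    q=np.array([f(c3,p,.04) for p in ps]);print(n,q.tolist(),q.mean(0))
print('dark',f(e,(346,191),.028),f(c3,(627,231),.028));print('white',f(e,(348,324),.028),f(c3,(596,348),.028))
E
```

```text
white [[0.35, -0.4294], [0.3431, -0.2828], [0.4466, -0.2776], [0.4534, -0.4246]] [ 0.398275 -0.3536  ]
dark [[0.4679, -0.4524], [0.4748, -0.3002], [0.5829, -0.3083], [0.5765, -0.4586]] [ 0.525525 -0.379875]
dark [ 0.4705 -0.0336] [ 0.4714 -0.0357]
white [ 0.5915 -0.0472] [ 0.5921 -0.0496]
```

```bash
python3 - <<'E'
from h import *
for n,(x,y),(bx,by) in(('dark',(.471,-.0346),(.5255,-.380)),('white',(.592,-.0484),(.398,-.3536))):
    command_gripper(.95,30)
    reach([x,y,.15],QY);move_l([x,y,.010],feed=.1);st(n)
    command_gripper(0,30);st('grip');move_l([x,y,.16],feed=.15);st('up')
    if current_grip_width()<.5: print('MISSED');break
    reach([bx,by,.16],down(np.pi/2));move_l([bx,by,.012],feed=.1);st('low');command_gripper(.85);move_l([bx,by,.2],feed=.2)
movej([.928,.158,1.597,0,1.386,-.21]);wait(.5)
t=snap('top');s=snap('scene')
a=cv2.resize(t['image'][180:290,175:445,::-1],(800,326),interpolation=cv2.INTER_CUBIC)
b=cv2.resize(s['image'][280:420,280:440,::-1],(309,270),interpolation=cv2.INTER_CUBIC)
im=np.vstack([a,np.pad(b,((0,0),(0,491),(0,0)))]);cv2.imwrite('pics/z.png',im);st('end')
E
```

```text
dark t 79.4 w 0.949 F [-0.2  0.1 -0.3] tcp [ 0.4716 -0.0348  0.0106]
grip t 79.7 w 0.693 F [-0.1  0.1  4. ] tcp [ 0.4716 -0.0348  0.0106]
up t 80.9 w 0.69 F [-0.7 -0.4 -1.2] tcp [ 0.4702 -0.0343  0.1588]
low t 83.8 w 0.693 F [ 0.5 -0.9 -0.1] tcp [ 0.526  -0.3805  0.0128]
white t 88.3 w 0.952 F [-0.3  0.4 -0.3] tcp [ 0.5927 -0.0486  0.0108]
grip t 88.6 w 0.693 F [-0.8 -0.1  4. ] tcp [ 0.5926 -0.0486  0.0108]
up t 89.8 w 0.698 F [-0.4  0.9 -0.8] tcp [ 0.5912 -0.0482  0.1586]
low t 92.8 w 0.696 F [ 0.5 -0.7 -0.8] tcp [ 0.3984 -0.3541  0.0127]
end t 97.9 w 0.852 F [-0.3  0.1 -0.8] tcp [0.2412 0.5221 0.2315]
```

View pics/z.png

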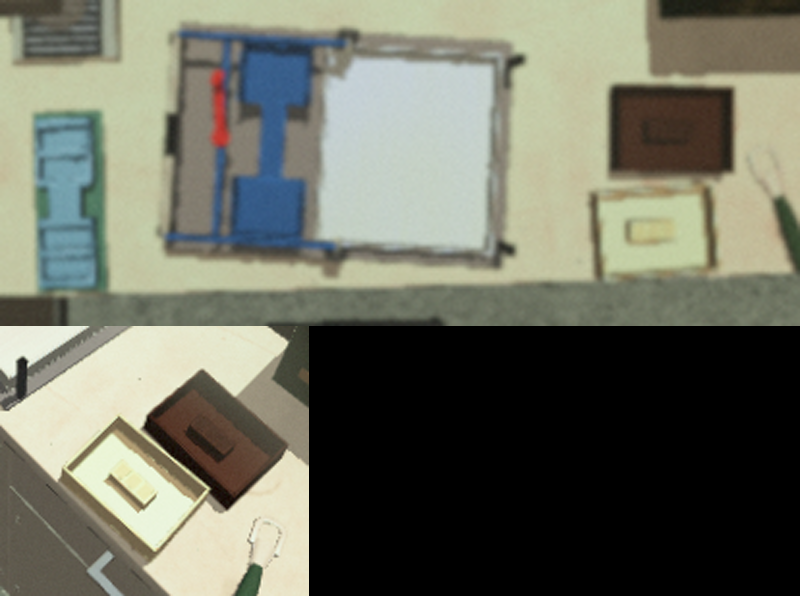

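The picture shows each bar lying in its own box (dark at (668,130), white at (652,230)). The empty mould is on the mat at (68,200), the holder is upright, and the arm is clear.

```bash
python3 -c "
from rig import *
print(hand_in())"
```

```text
the job is handed in; nothing more can be done
None
```

The job is handed in (no verdict was shown): both bars present are in their own-colour boxes, the empty mould is back on the mat open side up, the holder is upright, and the arm is clear, at about 98 s of the 210 s limit.

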